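# Load a swing-out rotor in balance

### The job

Load the swing-out rotor for a balanced spin: take the two tubes with a yellow dot and the two with a red dot out of the yellow rack and stand one in each bucket, fully down, so that the two tubes of each colour face each other across the hub. Lower the tubes in, do not drop them, and leave the two plain blue-capped tubes of that rack standing where they are.

Things in the scene. Friction and masses are not known exactly. Their poses are not given: they have to be found in the camera images.
- yellow_1: 50 ml screw-cap tube standing in the yellow rack at the start: 120 mm tall, body 28 mm wide with conical foot, blue cap 34 mm wide over the top 19 mm; a yellow dot 25 mm across on top of the cap; yellow_1 and yellow_2 are alike and weigh the same. Origin: centre of its underside, z up along the tube, yaw means nothing. About 60 g
- yellow_2: 50 ml screw-cap tube standing in the yellow rack at the start: 120 mm tall, body 28 mm wide with conical foot, blue cap 34 mm wide over the top 19 mm; a yellow dot 25 mm across on top of the cap; yellow_1 and yellow_2 are alike and weigh the same. Origin: centre of its underside, z up along the tube, yaw means nothing. About 60 g
- red_1: 50 ml screw-cap tube standing in the yellow rack at the start: 120 mm tall, body 28 mm wide with conical foot, blue cap 34 mm wide over the top 19 mm; a red dot 25 mm across on top of the cap; red_1 and red_2 are alike and weigh the same. Origin: centre of its underside, z up along the tube, yaw means nothing. About 40 g
- red_2: 50 ml screw-cap tube standing in the yellow rack at the start: 120 mm tall, body 28 mm wide with conical foot, blue cap 34 mm wide over the top 19 mm; a red dot 25 mm across on top of the cap; red_1 and red_2 are alike and weigh the same. Origin: centre of its underside, z up along the tube, yaw means nothing. About 40 g
- plain_1: 50 ml screw-cap tube standing in the yellow rack at the start: 120 mm tall, body 28 mm wide with conical foot, blue cap 34 mm wide over the top 19 mm; plain cap without a dot, not part of this run: stays in the rack. Origin: centre of its underside, z up along the tube, yaw means nothing. About 50 g
- plain_2: tube like plain_1, stays in the rack. The yellow rack (170 x 229 mm, 57 mm high, fixed) holds each tube's underside 3 mm above the worktop in a 30 mm square hole; its six tubes stand in three rows of two: 78 mm from row to row (along the rack's long side); 108 mm within a row. The fingers have room if opened no wider than about 55 mm there
- bucket_a: round steel bucket (43 mm wide, dark grey collar 47 mm wide at its mouth) of the aluminium swing-out rotor, 72 mm from the hub axis, across the hub from bucket_c. Origin: middle of the bucket on its pivot pins, about 144 mm above the worktop; x points away from the hub, z up along the bore. Rim 10 mm above the origin, inner floor 64 mm below it.
- bucket_b: round steel bucket (43 mm wide, dark grey collar 47 mm wide at its mouth) of the aluminium swing-out rotor, 72 mm from the hub axis, across the hub from bucket_d. Origin: middle of the bucket on its pivot pins, about 144 mm above the worktop; x points away from the hub, z up along the bore. Bore 34 mm wide, 74 mm deep; all four are alike. The rotor is fixed.
- bucket_c: round steel bucket (43 mm wide, dark grey collar 47 mm wide at its mouth) of the aluminium swing-out rotor, 72 mm from the hub axis, across the hub from bucket_a. Origin: middle of the bucket on its pivot pins, about 144 mm above the worktop; x points away from the hub, z up along the bore. It hangs loosely on its pins, can swing outward about y and falls back by itself. Else like bucket_a.
- bucket_d: round steel bucket (43 mm wide, dark grey collar 47 mm wide at its mouth) of the aluminium swing-out rotor, 72 mm from the hub axis, across the hub from bucket_b. Origin: middle of the bucket on its pivot pins, about 144 mm above the worktop; x points away from the hub, z up along the bore. Like bucket_a. The rotor's cheeks end 9 mm above the origin, its hub nut 28 mm.

How it is judged:
By the outcome, as a careful person would: the job done as asked, in the order asked, and still so for the second after the job is handed in, with the robot touching nothing.
It also fails if it takes over 131 s, if anything falls off the work surface, if the arm or the gripper's body presses on something with over 40 N, if the wrist force passes 120 N, or if a joint passes its speed limit or range.

### The arm

A 7-joint arm with a two-finger parallel gripper is mounted at the origin on a cart in front of the work surface, level with it; the furniture and walls round the work are solid. World frame = base frame: x ahead of the robot, y to its left, z up, the work surface at z = 0. Lengths are in m, angles in rad, forces in N, time in s.
With the tool pointing down it reaches from about 0.425 to 0.875 m from the base axis. Payload 8.4 kg.
Tool frame: the origin (TCP) lies on the centre line of the jaws, within the pads' length; the fingertips stand 14 mm ahead of it and the grasp point (between the pads) lies 5 mm behind it; z points along the fingers, y is the line along which they close (so a half turn about z gives the same grasp; the last joint's range is limited). The gripper opens to 85 mm and grips with 20 to 120 N. Pads are 22 mm wide; open, the fingers measure 114 mm over their backs; the gripper's body (76 mm by 85 mm) begins 54 mm behind the grasp point. The pads swing forward as they close: fully open they stand 13 mm farther back than shut.
Start: joints at [-1.363, 0.333, 0.04, 1.465, -0.013, 1.343, -0.059], TCP at [0.196, 0.62, 0.245] pointing down, gripper open.
Joint ranges: [-2.58, 2.58], [-0.38, 2.09], [-1.3, 1.39], [0.25, 2.4], [-1.5, 4.64], [0.08, 2.09], [-2.65, 2.65]. Speed limits (rad/s): [2.22, 2.22, 2.79, 2.79, 3.14, 3.14, 3.14].

### API

Orientations are given as [roll, pitch, yaw] about the fixed x, y, z axes, in that order (R = Rz(yaw) Ry(pitch) Rx(roll)).
In Python, from cell import * gives the robot as it stands. The module is installed in compiled form; this text tells all that it offers.
- The arm moves only by the tool apply_moves, never from a script. Its argument "steps" is a list of rows, each a list of 5 numbers: the shift along the world's x, y, z in cm, then the turn about the world's z in degrees, then the gripper command: -1 is fully open, 1 is shut, values between are in proportion. A call has 1 to 20 rows; each row shifts and turns the commanded pose from where the row before left it; what a row does not reach is not made up. A row lasts 1/12 s, in which the tool goes at most 41.7 mm and 7.16 degrees, less where a joint would pass 70% of its speed; a pose out of reach is approached as far as the arm can. A call is refused whole if a number of a shift passes 4.17 or a number of a turn 7.16, either way. A call with a gripper value outside its range is refused whole. The fingers move at their own pace and stop on an object; the grip force is fixed at half the most. Time passes only in rows, so rows that do not move let the fingers close. It gives the time, the measured TCP pose, the force, the opening and the grip force at its end, in the units of the state.
- get_state(): the state, without advancing time (a new reading comes with each control period).
- get_image(name): name is "side" or "top" or "wrist"; returns the picture (384x512x3 uint8, red, green, blue); there is no depth.
- get_calibration(name): a dict with "fx", "fy", "cx", "cy" (pixels), "R" (3x3) and "t" (3): a world point X has camera coordinates R X + t. Camera axes: x right, y down, z forward; pixel columns grow to the right and rows downward; lengths in m; the calibration is good to about 2 mm. A picture is of the moment at which its call begins: read the wrist's pose just before it. get_calibration takes no time and is no camera call; for the wrist camera it gives the pose at the moment of the call.
- close_job(): hands the job in; it is judged then, once.
Trained networks look in the newest picture that a camera, given by its name, has taken for a name from the list of things; names that differ only in an ending like _2 or _b are one class to them, and where a whole thing is asked for, a point or a joint stands for the part that bears it (a point fixed in the world has none). Each returns a list of dicts, best first, with "p" (0 to 1); they miss things now and then, are a little off and sometimes report something else, mostly with a low value. They report only what shows in the picture. A call takes as long as a camera call.
- search_frame(query, camera): "extent" ([left, top, right, bottom] in pixels, round what is visible of it).
The state is a dict: "time_s": time; "joint_positions": joint angles; "dq": joint speeds; "joint_efforts": joint torques, N m; "tcp_pos": TCP position; "orientation": TCP orientation; "force": force on the tool from outside, world axes, zero at the start; "ft_torque": the same for the moment, N m; "gripper_width": opening from 0.0 (shut) to 1.0 (fully open); "gripper_force": force on a finger pad.
Only numpy, scipy, OpenCV 4.12 (cv2) and the standard library are available. Lean on these libraries where they do the work, as an engineer would, in place of code of your own. Each camera call takes 0.05 s, during which the arm holds its last target. There are 200 camera calls.

## Working session

There is one attempt and no reset: what is moved stays moved. The work goes in short steps, Python scripts to look and compute and a tool call to move; the robot and the scene stay as the last step left them, time stands still between calls to the robot, and variables do not carry over. Pictures are saved under pics/ and viewed, at most 14 in all, crops included, and the job is handed in when it is done.

Besides the shell and the picture viewer there is one more tool, called after "Call:" by a JSON object that holds its "op" and its "data", one argument or row to a line. apply_moves: Moves the arm, as the interface text tells. Its arguments: {"type":"object","properties":{"steps":{"type":"array"}},"required":["steps"]}

```bash
mkdir -p pics; cat > h.py <<'E'
from cell import *
import numpy as np, cv2
def save(img,n): cv2.imwrite('pics/'+n,cv2.cvtColor(img,cv2.COLOR_RGB2BGR))
def ray(cal,u,v,z):
    d=np.array([(u-cal['cx'])/cal['fx'],(v-cal['cy'])/cal['fy'],1.])
    R=np.array(cal['R']);t=np.array(cal['t']);c=-R.T@t;w=R.T@d
    return c+w*(z-c[2])/w[2]
E
python3 - <<'E'
from h import *
s=get_state();print(s)
a=get_image('top');b=get_image('side')
save(a,'top0.png');save(b,'side0.png')
for n in('top','side'):
    c=get_calibration(n);R=np.array(c['R']);print(n,c['fx'],c['cx'],c['cy'],(-R.T@np.array(c['t'])).round(3),R.round(3).tolist())
for q,z in(('yellow_1',.123),('red_1',.123),('plain_1',.123),('bucket_a',.154)):
    c=get_calibration('top')
    for r in search_frame(q,'top'):
        e=r['extent'];print(q,round(r['p'],2),np.round(e),ray(c,(e[0]+e[2])/2,(e[1]+e[3])/2,z).round(3))
E
```

```text
{'time_s': 0.0, 'joint_positions': array([-1.36318781,  0.33393207,  0.03988332,  1.46625827, -0.01340039,
        1.34328912, -0.05851071]), 'dq': array([ 7.54857330e-04, -7.85312763e-04,  8.93617899e-04,  1.13744692e-03,
       -5.05474351e-05, -3.87950049e-04, -6.13099757e-04]), 'joint_efforts': array([-2.86438444e-05, -6.58568072e+01,  1.36547025e+00, -4.05542529e+01,
        1.68557139e-02,  1.30324232e-02, -6.89465296e-06]), 'tcp_pos': array([0.19621424, 0.61923262, 0.24441406]), 'orientation': array([-3.13997592e+00,  1.13663127e-04,  2.83474738e+00]), 'force': array([ 0.75451615, -0.83831292,  0.03745099]), 'ft_torque': array([-0.00732223, -0.03451506,  0.00051907]), 'gripper_force': 0.0, 'gripper_width': 1.0003737032222335}
top 432.00337888270997 255.46094464654846 196.90117273220906 [0.295 0.006 1.261] [[-0.017, -1.0, -0.015], [-0.985, 0.019, -0.17], [0.17, 0.012, -0.985]]
side 392.09887819041177 257.46292126227587 188.332192610566 [0.504 0.893 0.899] [[-1.0, 0.004, 0.01], [-0.005, 0.658, -0.753], [-0.01, -0.753, -0.658]]
yellow_1 0.71 [178. 232. 193. 247.] [0.383 0.206 0.123]
yellow_1 0.69 [177. 194. 194. 204.] [0.49  0.207 0.123]
red_1 0.69 [146. 196. 165. 208.] [0.484 0.287 0.123]
red_1 0.66 [118. 234. 138. 249.] [0.379 0.358 0.123]
plain_1 0.72 [118. 196. 138. 208.] [0.486 0.36  0.123]
plain_1 0.66 [146. 231. 164. 246.] [0.385 0.286 0.123]
bucket_a 0.92 [331. 191. 356. 212.] [ 0.47  -0.209  0.154]
bucket_a 0.73 [378. 163. 400. 187.] [ 0.538 -0.331  0.154]
bucket_a 0.72 [177. 234. 193. 245.] [0.379 0.201 0.154]
bucket_a 0.71 [344. 154. 367. 176.] [ 0.567 -0.246  0.154]
bucket_a 0.58 [373. 199. 397. 220.] [ 0.448 -0.314  0.154]
```

View pics/top0.png

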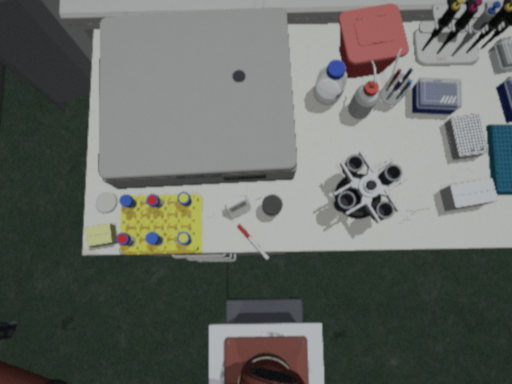

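View pics/side0.png

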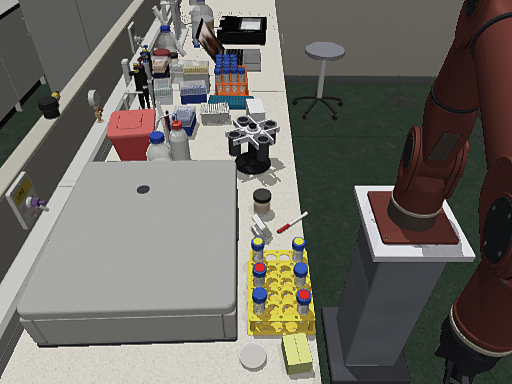

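The rack (tubes yellow/yellow, red/plain, plain/red) is at lower left in the top view (columns 118–194), and the rotor is at about (368,187). I'll refine both cameras' dot centres and get the box height.

```bash
python3 - <<'E'
from h import *
from scipy.optimize import least_squares
a=get_image('top');b=get_image('side')
T=[('y1',(.383,.206)),('y2',(.49,.207)),('r1',(.484,.287)),('r2',(.379,.358))]
def proj(c,X):
    q=np.array(c['R'])@np.array(X)+np.array(c['t']);return np.array([c['fx']*q[0]/q[2]+c['cx'],c['fy']*q[1]/q[2]+c['cy']])
cs={n:get_calibration(n) for n in('top','side')}
for n,p in T:
    for nm,im in(('top',a),('side',b)):
        u=proj(cs[nm],(*p,.123));x,y=u.round().astype(int);r=9
        c=im[y-r:y+r+1,x-r:x+r+1].astype(int);h=cv2.cvtColor(c.astype(np.uint8),cv2.COLOR_RGB2HSV).astype(int)
        if n[0]=='y': m=(h[...,0]>18)&(h[...,0]<36)&(h[...,1]>60)&(h[...,2]>120)
        else: m=((h[...,0]<10)|(h[...,0]>170))&(h[...,1]>110)&(h[...,2]>80)
        k,l,st,ce=cv2.connectedComponentsWithStats(m.astype(np.uint8))
        for i in range(1,k):
            if st[i,4]>15: print(n,nm,st[i],ray(cs[nm],x-r+ce[i][0],y-r+ce[i][1],.123).round(4))
c=cs['top'];
for uv,z in(((295,180),0),((295,167),.1),((295,167),.15)):print('boxtop',ray(c,*uv,z).round(3))
c=cs['side']
for uv,z in(((238,344),0),((238,318),.1),((238,318),.15),((240,160),.1),((240,160),.15)):print('boxside',ray(c,*uv,z).round(3))
for q,z in(('bucket_a',.154),):
    for r in search_frame(q,'side'):
        e=r['extent'];print(q,round(r['p'],2),np.round(e),ray(c,(e[0]+e[2])/2,(e[1]+e[3])/2,z).round(3))
A=np.hstack([cv2.resize(a[180:262,105:215],None,fx=4,fy=4),cv2.resize(a[145:227,325:415],None,fx=4,fy=4)])
save(A,'c.png')
w=get_calibration('wrist');R=np.array(w['R']);print((-R.T@np.array(w['t'])).round(3),R.round(3).tolist(),w['fx'])
E
```

```text
y1 top [  0   0  19  19 201] [0.3814 0.2031 0.123 ]
y1 top [ 3  4  9  8 58] [0.3872 0.2125 0.123 ]
y1 side [ 3  8 10  7 54] [0.3869 0.2126 0.123 ]
y2 top [  0   4  19  15 133] [0.4791 0.2051 0.123 ]
y2 top [ 3  4  9  8 58] [0.4942 0.213  0.123 ]
y2 side [ 3  8 10  7 53] [0.4939 0.2131 0.123 ]
r1 top [ 2  3  8  8 51] [0.4902 0.2978 0.123 ]
r1 side [ 2  8 10  9 63] [0.4896 0.2971 0.123 ]
r2 top [ 0  1  7  9 50] [0.3886 0.3739 0.123 ]
r2 side [ 1 11 11  8 73] [0.3878 0.3731 0.123 ]
boxtop [ 0.562 -0.098  0.   ]
boxtop [ 0.578 -0.091  0.1  ]
boxtop [ 0.565 -0.087  0.15 ]
boxside [0.54  0.431 0.   ]
boxside [0.538 0.421 0.1  ]
boxside [0.536 0.451 0.15 ]
boxside [ 0.551 -0.166  0.1  ]
boxside [ 0.548 -0.1    0.15 ]
bucket_a 0.79 [256. 133. 271. 164.] [ 0.472 -0.158  0.154]
bucket_a 0.77 [227. 134. 243. 154.] [ 0.568 -0.183  0.154]
[0.121 0.643 0.373] [[0.302, 0.953, 0.0], [0.906, -0.287, 0.311], [0.296, -0.094, -0.95]] 276.0212761361138
```

View pics/c.png

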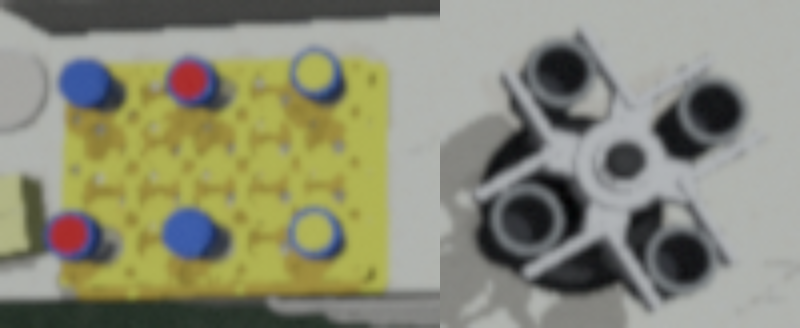

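Call:
{"op": "apply_moves", "data": {
  "steps": [
    [1.6,-3.4,0,1.5,-0.25],
    [1.6,-3.4,0,1.5,-0.25],
    [1.6,-3.4,0,1.5,-0.25],
    [1.6,-3.4,0,1.5,-0.25],
    [1.6,-3.4,0,1.5,-0.25],
    [1.6,-3.4,0,1.5,-0.25],
    [1.6,-3.4,0,1.5,-0.25],
    [1.6,-3.4,0,1.5,-0.25],
    [1.6,-3.4,0,1.5,-0.25],
    [1.6,-3.4,0,1.5,-0.25],
    [1.6,-3.4,0,1.5,-0.25],
    [1.5,-3.3,0,1.1,-0.25],
    [0,0,-2,0,-0.25],
    [0,0,-2,0,-0.25],
    [0,0,0,0,-0.25],
    [0,0,0,0,-0.25]
  ]
}}

```text
time_s: 1.78
tcp_pos: [0.3868, 0.2124, 0.2051]
orientation: [-3.141, -0.001, -3.141]
force: [0.6, 0.4, 0.3]
gripper_width: 0.626
gripper_force: 0.0
```

```bash
python3 - <<'E'
from h import *
s=get_state();print(s['time_s'],s['tcp_pos'].round(4),s['orientation'].round(4),s['gripper_width'])
c=get_calibration('top')
for uv in((354.5,162.5),(393.25,172.5),(346.75,199.5),(385,210),):print(ray(c,*uv,.154).round(4))
im=get_image('wrist');save(im,'w1.png');w=get_calibration('wrist')
for q in('yellow_1','red_1','plain_1'):
    for r in search_frame(q,'wrist'):
        e=r['extent'];print(q,round(r['p'],2),np.round(e),ray(w,(e[0]+e[2])/2,(e[1]+e[3])/2,.123).round(4))
E
```

```text
1.7833 [0.3868 0.2124 0.2051] [-3.1406e+00 -1.2000e-03 -3.1412e+00] 0.6264135903644051
[ 0.5733 -0.243   0.154 ]
[ 0.5444 -0.3424  0.154 ]
[ 0.4752 -0.2174  0.154 ]
[ 0.4459 -0.3142  0.154 ]
yellow_1 0.65 [237. 242. 273. 324.] [0.4639 0.2124 0.123 ]
yellow_1 0.56 [237. 167. 277. 223.] [0.38   0.2139 0.123 ]
yellow_1 0.33 [379. 159. 473. 223.] [0.3764 0.3497 0.123 ]
red_1 0.71 [379. 157. 473. 222.] [0.3752 0.3495 0.123 ]
plain_1 0.81 [321. 167. 379. 221.] [0.3793 0.289  0.123 ]
plain_1 0.77 [368. 241. 443. 314.] [0.4581 0.3474 0.123 ]
```

View pics/w1.png

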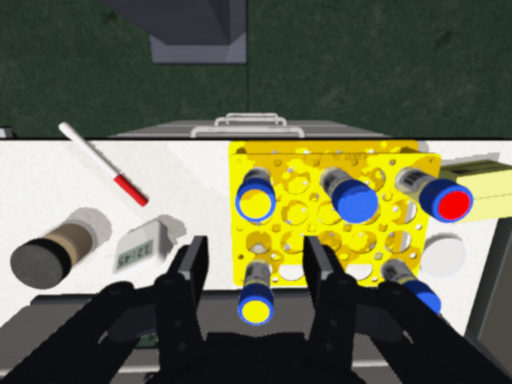

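The wrist view shows y1's dot at (257,201), y2's at (257,311), r2's at (455,205), and plain_1's at (358,199).

```bash
python3 - <<'E'
from h import *
w=get_calibration('wrist')
for uv in((256.5,202),(257,311),(455,205)):print(ray(w,*uv,.123).round(4))
E
```

```text
[0.3868 0.214  0.123 ]
[0.496  0.2148 0.123 ]
[0.3894 0.3768 0.123 ]
```

Call:
{"op": "apply_moves", "data": {
  "steps": [
    [0,0.1,-2,0,-0.25],
    [0,0,-2,0,-0.25],
    [0,0,-2,0,-0.25],
    [0,0,-2,0,-0.25],
    [0,0,-1.6,0,-0.25],
    [0,0,0,0,-0.25],
    [0,0,0,0,1],
    [0,0,0,0,1],
    [0,0,0,0,1],
    [0,0,0,0,1],
    [0,0,0,0,1],
    [0,0,0,0,1]
  ]
}}

```text
time_s: 2.98
tcp_pos: [0.3883, 0.2143, 0.1107]
orientation: [3.14, 0.002, -3.141]
force: [0.3, -1.0, 6.6]
gripper_width: 0.37
gripper_force: 60.1
```

Call:
{"op": "apply_moves", "data": {
  "steps": [
    [0,0,1,0,1],
    [0,0,1.5,0,1],
    [0,0,2,0,1],
    [0,0,2,0,1],
    [0,0,2,0,1],
    [0,0,2.5,0,1],
    [0,0,2.5,0,1],
    [0,0,2.5,0,1],
    [0,0,2.5,0,1],
    [0,0,1.5,0,1],
    [0,0,0,0,1]
  ]
}}

```text
time_s: 3.9
tcp_pos: [0.3883, 0.2141, 0.3134]
orientation: [3.138, 0.004, -3.142]
force: [-0.6, -0.0, -1.1]
gripper_width: 0.372
gripper_force: 59.8
```

```bash
python3 - <<'E'
from h import *
im=get_image('side');save(im[60:384,150:420],'s1.png')
E
```

```text
(no output)
```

View pics/s1.png

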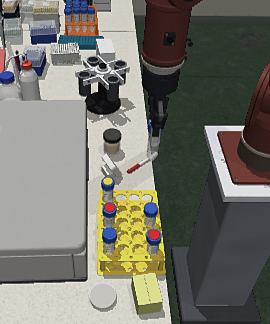

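Call:
{"op": "apply_moves", "data": {
  "steps": [
    [1.5,-1.5,0,0,1],
    [2,-3.5,0,0,1],
    [2,-3.9,0,0,1],
    [2,-3.9,0,0,1],
    [1.1,-3.9,0,0,1],
    [0,-3.9,0,0,1],
    [0,-3.9,0,0,1],
    [0,-3.9,0,0,1],
    [0,-3.9,0,0,1],
    [0,-3.9,0,0,1],
    [0,-3.5,0,0,1],
    [0,-2,0,0,1],
    [0,-1.2,0,0,1],
    [0,0,0,0,1],
    [0,0,0,0,1]
  ]
}}

```text
time_s: 5.2
tcp_pos: [0.4707, -0.2116, 0.3085]
orientation: [3.141, -0.002, 3.14]
force: [0.2, -0.2, -1.2]
gripper_width: 0.372
gripper_force: 59.8
```

```bash
python3 - <<'E'
from h import *
s=get_state();print(s['tcp_pos'].round(4))
w=get_calibration('wrist');im=get_image('wrist');save(im,'w2.png')
for r in search_frame('bucket_a','wrist'):
    e=r['extent'];print(round(r['p'],2),np.round(e))
def proj(c,X):
    q=np.array(c['R'])@np.array(X)+np.array(c['t']);return np.array([c['fx']*q[0]/q[2]+c['cx'],c['fy']*q[1]/q[2]+c['cy']])
for X in((.5726,-.2440),(.4468,-.3140),(.4747,-.2161),(.5447,-.3419)):print(proj(w,(*X,.154)).round(1))
print('tube bottom',proj(w,(*s['tcp_pos'][:2],s['tcp_pos'][2]-.108)))
E
```

```text
[ 0.4707 -0.2116  0.3085]
0.81 [228. 152. 274. 201.]
0.77 [137. 131. 191. 179.]
0.76 [125. 213. 175. 260.]
[228.1 263.5]
[156.6 157.9]
[251.3 183.6]
[141.9 242.4]
tube bottom [255.6226278 193.7879923]
```

View pics/w2.png

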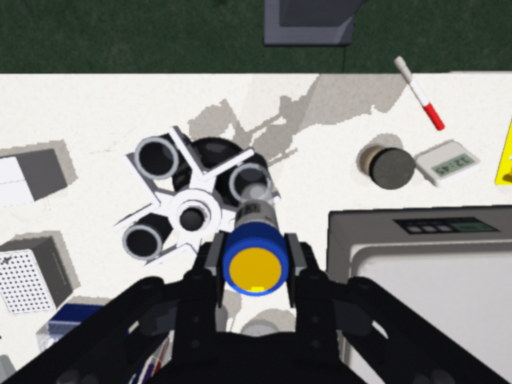

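Call:
{"op": "apply_moves", "data": {
  "steps": [
    [0.4,-0.45,0,0,1],
    [0,0,-1,0,1],
    [0,0,-1,0,1],
    [0,0,-1,0,1],
    [0,0,-0.5,0,1],
    [0,0,0,0,1],
    [0,0,0,0,1]
  ]
}}

```text
time_s: 5.88
tcp_pos: [0.4751, -0.2159, 0.2739]
orientation: [-3.142, -0.001, -3.141]
force: [-0.2, -0.3, -0.5]
gripper_width: 0.371
gripper_force: 59.8
```

```bash
cat >> h.py <<'E'
def proj(c,X):
    q=np.array(c['R'])@np.array(X)+np.array(c['t']);return np.array([c['fx']*q[0]/q[2]+c['cx'],c['fy']*q[1]/q[2]+c['cy']])
def dot(im,col,c,z,near):
    h=cv2.cvtColor(im,cv2.COLOR_RGB2HSV).astype(int)
    m=((h[...,0]>16)&(h[...,0]<38) if col=='y' else (h[...,0]<10)|(h[...,0]>170))&(h[...,1]>130)&(h[...,2]>90)
    k,l,st,ce=cv2.connectedComponentsWithStats(m.astype(np.uint8))
    g=[i for i in range(1,k) if st[i,4]>25]
    i=min(g,key=lambda i:np.hypot(*(ce[i]-proj(c,(*near,z)))));return ce[i].round(1),st[i,4],ray(c,*ce[i],z).round(4)
E
python3 - <<'E'
from h import *
s=get_state();p=s['tcp_pos'];print(p.round(4))
w=get_calibration('wrist');im=get_image('wrist');save(cv2.resize(im[120:312,128:384],None,fx=3,fy=3),'w3.png')
print(dot(im,'y',w,p[2]+.012,p[:2]),'bucket',proj(w,(.4747,-.2161,.154)),'bottom',proj(w,(*p[:2],p[2]-.108)))
E
```

```text
[ 0.4751 -0.2159  0.2739]
(array([254.9, 269.3]), np.int32(1748), array([ 0.4739, -0.2165,  0.2859])) bucket [255.45305303 189.31841528] bottom [255.65381928 193.7124425 ]
```

View pics/w3.png

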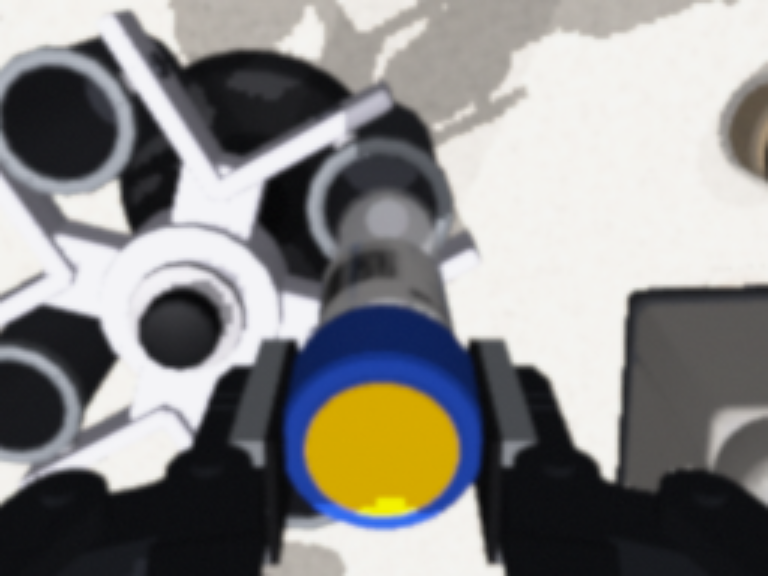

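Call:
{"op": "apply_moves", "data": {
  "steps": [
    [0.05,-0.12,-0.5,0,1],
    [0,0,-1,0,1],
    [0,0,-1,0,1],
    [0,0,-1,0,1],
    [0,0,-1,0,1],
    [0,0,-1,0,1],
    [0,0,-1,0,1],
    [0,0,-1,0,1],
    [0,0,-0.6,0,1],
    [0,0,0,0,1],
    [0,0,0,0,1]
  ]
}}

```text
time_s: 6.85
tcp_pos: [0.4757, -0.2173, 0.1931]
orientation: [-3.141, -0.001, -3.141]
force: [0.8, 1.2, 0.1]
gripper_width: 0.373
gripper_force: 59.8
```

Call:
{"op": "apply_moves", "data": {
  "steps": [
    [0,0,-0.25,0,1],
    [0,0,-0.2,0,1],
    [0,0,-0.1,0,1],
    [0,0,0,0,1],
    [0,0,0,0,1]
  ]
}}

```text
time_s: 7.27
tcp_pos: [0.4759, -0.2172, 0.1879]
orientation: [3.142, 0.0, -3.141]
force: [-0.5, -0.7, -0.6]
gripper_width: 0.372
gripper_force: 59.8
```

Not yet in contact; continue in small steps.

Call:
{"op": "apply_moves", "data": {
  "steps": [
    [0,0,-0.1,0,1],
    [0,0,-0.1,0,1],
    [0,0,-0.1,0,1],
    [0,0,0,0,1]
  ]
}}

```text
time_s: 7.6
tcp_pos: [0.4779, -0.2184, 0.1873]
orientation: [-3.14, 0.005, -3.141]
force: [-1.5, -1.0, 18.7]
gripper_width: 0.374
gripper_force: 61.7
```

Call:
{"op": "apply_moves", "data": {
  "steps": [
    [0,0,0.15,0,1],
    [0,0,0,0,0.1],
    [0,0,0,0,0],
    [0,0,0,0,-0.15],
    [0,0,0,0,-0.25],
    [0,0,0,0,-0.25],
    [0,0,1,0,-0.25],
    [0,0,2,0,-0.25],
    [0,0,2,0,-0.25],
    [0,0,3,0,-0.25],
    [0,0,3,0,-0.25],
    [0,0,0,0,-0.25],
    [0,0,0,0,-0.25]
  ]
}}

```text
time_s: 8.68
tcp_pos: [0.4766, -0.2177, 0.2983]
orientation: [-3.141, 0.004, -3.141]
force: [0.7, -1.3, -1.0]
gripper_width: 0.626
gripper_force: 0.0
```

```bash
python3 - <<'E'
from h import *
s=get_state();p=s['tcp_pos'];print(p.round(4))
w=get_calibration('wrist');im=get_image('wrist');save(im,'w4.png')
print(dot(im,'y',w,.2,(.4747,-.2161)))
im=get_image('side');c=get_calibration('side');print(dot(im,'y',c,.2,(.4747,-.2161)))
E
```

```text
[ 0.4766 -0.2177  0.2983]
(array([253.5, 194. ]), np.int32(584), array([ 0.4741, -0.2196,  0.2   ]))
(array([257.4, 240.8]), np.int32(50), array([0.495 , 0.2804, 0.2   ]))
```

View pics/w4.png

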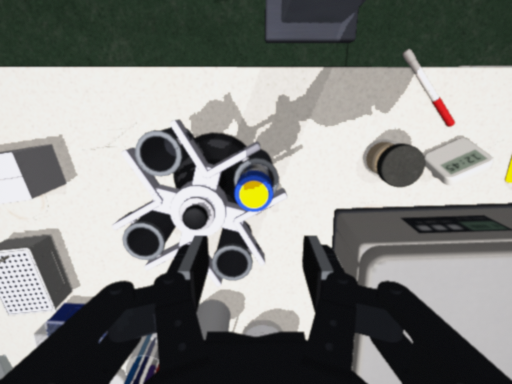

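Call:
{"op": "apply_moves", "data": {
  "steps": [
    [0.1,2,0,0,-0.25],
    [0.1,3.5,0,0,-0.25],
    [0.2,4,0,0,-0.25],
    [0.2,4,0,0,-0.25],
    [0.2,4,0,0,-0.25],
    [0.2,4,0,0,-0.25],
    [0.2,4,0,0,-0.25],
    [0.2,4,0,0,-0.25],
    [0.2,4,-1,0,-0.25],
    [0.2,4,-1,0,-0.25],
    [0,3,-2,0,-0.25],
    [0,2.6,-2,0,-0.25],
    [0,0,-2,0,-0.25],
    [0,0,-1,0,-0.25],
    [0,0,0,0,-0.25],
    [0,0,0,0,-0.25]
  ]
}}

```text
time_s: 10.12
tcp_pos: [0.4938, 0.2123, 0.2061]
orientation: [-3.14, -0.001, 3.14]
force: [0.5, -0.4, 1.0]
gripper_width: 0.626
gripper_force: 0.0
```

```bash
python3 - <<'E'
from h import *
s=get_state();p=s['tcp_pos'];print(p.round(4))
w=get_calibration('wrist');im=get_image('wrist')
print(dot(im,'y',w,.123,(.495,.2138)))
E
```

```text
[0.4938 0.2123 0.2061]
(array([255.5, 203.1]), np.int32(660), array([0.4935, 0.212 , 0.123 ]))
```

Call:
{"op": "apply_moves", "data": {
  "steps": [
    [0,0.05,-2,0,-0.25],
    [0,0,-2,0,-0.25],
    [0,0,-2,0,-0.25],
    [0,0,-2,0,-0.25],
    [0,0,-1.6,0,-0.25],
    [0,0,0,0,-0.25],
    [0,0,0,0,1],
    [0,0,0,0,1],
    [0,0,0,0,1],
    [0,0,0,0,1],
    [0,0,0,0,1],
    [0,0,0,0,1]
  ]
}}

```text
time_s: 11.17
tcp_pos: [0.4952, 0.2145, 0.1123]
orientation: [3.14, 0.003, -3.142]
force: [-0.5, -1.0, 6.6]
gripper_width: 0.369
gripper_force: 60.0
```

Call:
{"op": "apply_moves", "data": {
  "steps": [
    [0,0,1,0,1],
    [0,0,1.5,0,1],
    [0,0,2,0,1],
    [0,0,2,0,1],
    [0,0,2,0,1],
    [0,0,2.5,0,1],
    [0,0,2.5,0,1],
    [0,0,2.5,0,1],
    [0,0,2.5,0,1],
    [0,0,1.5,0,1],
    [0,0,0,0,1]
  ]
}}

```text
time_s: 12.08
tcp_pos: [0.4951, 0.2146, 0.315]
orientation: [3.138, 0.005, 3.142]
force: [-0.0, 0.3, 0.5]
gripper_width: 0.372
gripper_force: 59.7
```

Call:
{"op": "apply_moves", "data": {
  "steps": [
    [0.3,-1.5,0,0,1],
    [0.4,-3.5,0,0,1],
    [0.4,-4,0,0,1],
    [0.4,-4,0,0,1],
    [0.4,-4,0,0,1],
    [0.4,-4,0,0,1],
    [0.4,-4,0,0,1],
    [0.4,-4,0,0,1],
    [0.4,-4,0,0,1],
    [0.4,-4,0,0,1],
    [0.4,-4,0,0,1],
    [0.4,-4,0,0,1],
    [0.3,-4,0,0,1],
    [0,-3.5,0,0,1],
    [0,-2,0,0,1],
    [0,-1.2,0,0,1],
    [0,0,-1.5,0,1],
    [0,0,-1.5,0,1],
    [0,0,0,0,1],
    [0,0,0,0,1]
  ]
}}

```text
time_s: 13.75
tcp_pos: [0.5435, -0.3422, 0.2799]
orientation: [3.141, -0.001, -3.141]
force: [-0.0, -0.7, 0.6]
gripper_width: 0.369
gripper_force: 59.7
```

```bash
cat >> h.py <<'E'
def chk(col,B,name=None):
    s=get_state();p=s['tcp_pos'];w=get_calibration('wrist');im=get_image('wrist');print(p.round(4),'dot',dot(im,col,w,p[2]+.012,p[:2]))
    b=proj(w,(*B,.154));f=proj(w,(*p[:2],p[2]-.108));print('bucket',b,'foot',f)
    if name: save(cv2.resize(im[120:312,128:384],None,fx=3,fy=3),name);print('in crop',(b-[128,120])*3,(f-[128,120])*3)
E
python3 -c "
from h import *
chk('y',(.5447,-.3425),'w5.png')"
```

```text
[ 0.5435 -0.3422  0.2799] dot (array([255.1, 267.7]), np.int32(1729), array([ 0.5413, -0.3427,  0.2919]))
bucket [255.1765666  189.17300657] foot [255.56272579 193.81607   ]
in crop [381.52969979 207.51901971] [382.68817738 221.44820999]
```

View pics/w5.png

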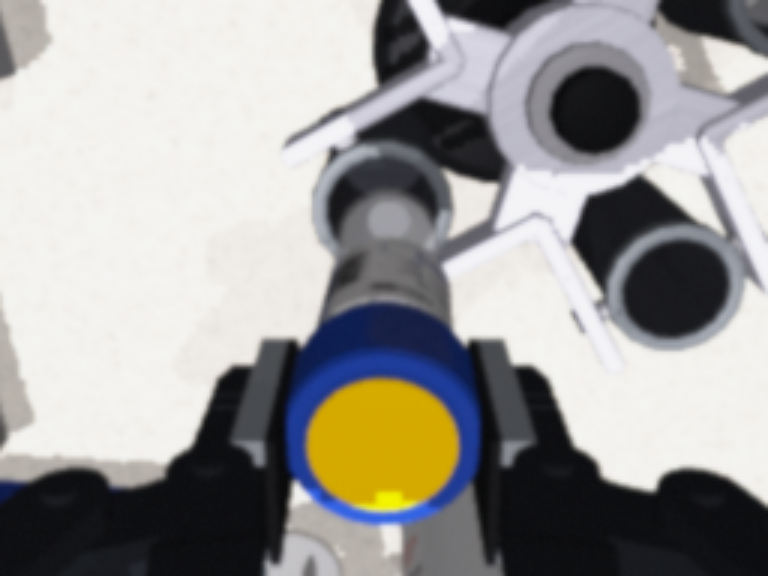

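Call:
{"op": "apply_moves", "data": {
  "steps": [
    [0.25,-0.08,-0.5,0,1],
    [0,0,-1,0,1],
    [0,0,-1,0,1],
    [0,0,-1,0,1],
    [0,0,-1,0,1],
    [0,0,-1,0,1],
    [0,0,-1,0,1],
    [0,0,-1,0,1],
    [0,0,-0.8,0,1],
    [0,0,-0.4,0,1],
    [0,0,0,0,1],
    [0,0,-0.1,0,1],
    [0,0,-0.1,0,1],
    [0,0,0,0,1]
  ]
}}

```text
time_s: 14.97
tcp_pos: [0.5465, -0.3437, 0.1916]
orientation: [-3.141, 0.001, -3.141]
force: [-0.5, 0.2, -0.9]
gripper_width: 0.368
gripper_force: 59.7
```

Call:
{"op": "apply_moves", "data": {
  "steps": [
    [0,0,-0.1,0,1],
    [0,0,-0.1,0,1],
    [0,0,-0.1,0,1],
    [0,0,0,0,1]
  ]
}}

```text
time_s: 15.3
tcp_pos: [0.5468, -0.344, 0.1892]
orientation: [-3.141, 0.002, -3.141]
force: [0.4, -1.1, 4.7]
gripper_width: 0.368
gripper_force: 60.2
```

Call:
{"op": "apply_moves", "data": {
  "steps": [
    [0,0,-0.05,0,1],
    [0,0,0,0,0.1],
    [0,0,0,0,0],
    [0,0,0,0,-0.15],
    [0,0,0,0,-0.25],
    [0,0,0,0,-0.25],
    [0,0,1,0,-0.25],
    [0,0,2,0,-0.25],
    [0,0,2,0,-0.25],
    [0,0,3,0,-0.25],
    [0,0,3,0,-0.25],
    [0,0,0,0,-0.25],
    [0,0,0,0,-0.25]
  ]
}}

```text
time_s: 16.38
tcp_pos: [0.5468, -0.3443, 0.3003]
orientation: [-3.14, 0.003, -3.141]
force: [-0.4, 0.1, -0.4]
gripper_width: 0.622
gripper_force: 0.0
```

```bash
python3 - <<'E'
from h import *
s=get_state();p=s['tcp_pos'];print(p.round(4))
w=get_calibration('wrist');im=get_image('wrist');save(im,'w6.png')
print(dot(im,'y',w,.2,(.5447,-.343)),dot(im,'y',w,.2,(.4747,-.218)))
im=get_image('top');c=get_calibration('top');print(dot(im,'y',c,.2,(.5447,-.343)))
E
```

```text
[ 0.5468 -0.3443  0.3003]
(array([252.1, 194.9]), np.int32(575), array([ 0.5457, -0.3477,  0.2   ])) (array([413.2, 109.3]), np.int32(799), array([ 0.474 , -0.2198,  0.2   ]))
(array([351. , 196.6]), np.int32(54), array([ 0.4748, -0.2191,  0.2   ]))
```

Call:
{"op": "apply_moves", "data": {
  "steps": [
    [0,2.2,0,0,-0.25],
    [0,3.5,0,0,-0.25],
    [-0.4,4,0,0,-0.25],
    [-0.4,4,0,0,-0.25],
    [-0.4,4,0,0,-0.25],
    [-0.4,4,0,0,-0.25],
    [-0.4,4,0,0,-0.25],
    [-0.4,4,0,0,-0.25],
    [-0.4,4,0,0,-0.25],
    [-0.4,4,0,0,-0.25],
    [-0.4,4,0,0,-0.25],
    [-0.4,4,0,0,-0.25],
    [-0.4,4,0,0,-0.25],
    [-0.4,4,-1,0,-0.25],
    [-0.4,4,-1,0,-0.25],
    [-0.4,4,-1,0,-0.25],
    [0,2.5,-2,0,-0.25],
    [0,0,-2.4,0,-0.25],
    [0,0,-2,0,-0.25],
    [0,0,0,0,-0.25]
  ]
}}

```text
time_s: 18.15
tcp_pos: [0.4876, 0.2975, 0.1985]
orientation: [-3.136, -0.006, -3.14]
force: [-1.1, 0.6, 0.2]
gripper_width: 0.625
gripper_force: 0.0
```

```bash
python3 - <<'E'
from h import *
s=get_state();p=s['tcp_pos'];print(p.round(4))
w=get_calibration('wrist');im=get_image('wrist')
print(dot(im,'r',w,.123,(.490,.2975)),dot(im,'r',w,.123,(.388,.3735)))
E
```

```text
[0.4876 0.2975 0.1985]
(array([254.9, 209.3]), np.int32(690), array([0.4894, 0.2965, 0.123 ])) (array([368.5,  70.1]), np.int32(1106), array([0.3878, 0.3735, 0.123 ]))
```

Call:
{"op": "apply_moves", "data": {
  "steps": [
    [0.1,-0.05,0,0,-0.25],
    [0,0,-2,0,-0.25],
    [0,0,-2,0,-0.25],
    [0,0,-2,0,-0.25],
    [0,0,-2,0,-0.25],
    [0,0,-1.3,0,-0.25],
    [0,0,0,0,-0.25],
    [0,0,0,0,-0.25]
  ]
}}

```text
time_s: 18.87
tcp_pos: [0.4918, 0.2979, 0.1116]
orientation: [3.141, 0.0, 3.141]
force: [0.8, 0.7, 0.4]
gripper_width: 0.625
gripper_force: 0.0
```

Call:
{"op": "apply_moves", "data": {
  "steps": [
    [-0.15,-0.1,0,0,-0.25],
    [0,0,0,0,-0.25],
    [0,0,0,0,1],
    [0,0,0,0,1],
    [0,0,0,0,1],
    [0,0,0,0,1],
    [0,0,0,0,1],
    [0,0,0,0,1]
  ]
}}

```text
time_s: 19.53
tcp_pos: [0.4907, 0.2972, 0.1121]
orientation: [3.14, 0.002, -3.141]
force: [-0.5, -1.0, 7.6]
gripper_width: 0.377
gripper_force: 59.0
```

Call:
{"op": "apply_moves", "data": {
  "steps": [
    [0,0,1,0,1],
    [0,0,1.5,0,1],
    [0,0,2,0,1],
    [0,0,2,0,1],
    [0,0,2,0,1],
    [0,0,2.5,0,1],
    [0,0,2.5,0,1],
    [0,0,2.5,0,1],
    [0,0,2.5,0,1],
    [0,0,2.2,0,1],
    [0,0,0,0,1],
    [0,0,0,0,1]
  ]
}}

```text
time_s: 20.53
tcp_pos: [0.4903, 0.2971, 0.3196]
orientation: [3.14, 0.002, -3.141]
force: [-0.9, -0.7, -1.6]
gripper_width: 0.374
gripper_force: 59.8
```

Call:
{"op": "apply_moves", "data": {
  "steps": [
    [0.3,-1.5,0,0,1],
    [0.5,-3.5,0,0,1],
    [0.7,-4,0,0,1],
    [0.7,-4,0,0,1],
    [0.7,-4,0,0,1],
    [0.7,-4,0,0,1],
    [0.7,-4,0,0,1],
    [0.7,-4,0,0,1],
    [0.7,-4,0,0,1],
    [0.7,-4,0,0,1],
    [0.7,-4,0,0,1],
    [0.7,-4,0,0,1],
    [0.6,-4,0,0,1],
    [0,-3,0,0,1],
    [0,-2.2,0,0,1],
    [0,0,-1.5,0,1],
    [0,0,-1.5,0,1],
    [0,0,-0.6,0,1],
    [0,0,0,0,1],
    [0,0,0,0,1]
  ]
}}

```text
time_s: 22.2
tcp_pos: [0.5734, -0.2448, 0.2816]
orientation: [3.141, -0.001, -3.141]
force: [-0.7, 0.6, 0.7]
gripper_width: 0.367
gripper_force: 59.8
```

```bash
python3 -c "
from h import *
chk('r',(.5726,-.2440),'w7.png')"
```

```text
[ 0.5734 -0.2448  0.2816] dot (array([255.9, 268.3]), np.int32(1728), array([ 0.5717, -0.245 ,  0.2936]))
bucket [256.4452342  186.55298615] foot [255.6390116  193.73783849]
in crop [385.3357026  199.65895846] [382.91703481 221.21351548]
```

View pics/w7.png

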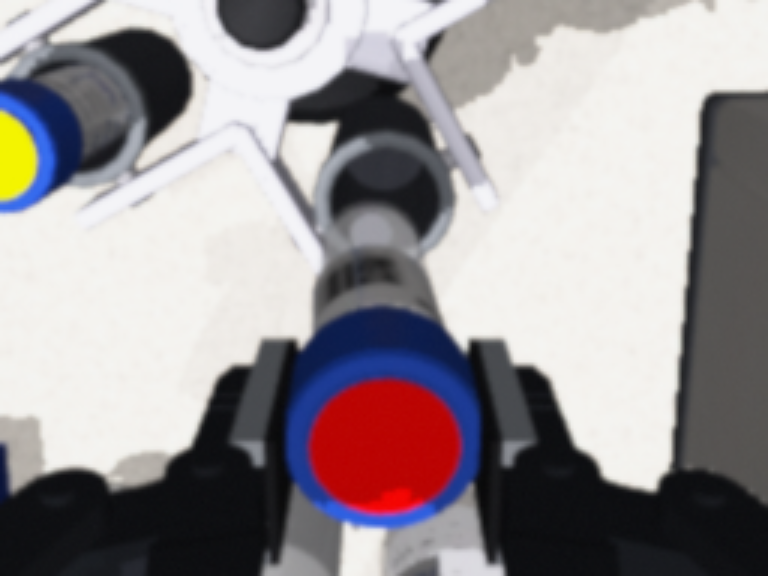

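Call:
{"op": "apply_moves", "data": {
  "steps": [
    [-0.3,0.28,0,0,1],
    [0,0,-0.5,0,1],
    [0,0,-1,0,1],
    [0,0,-1,0,1],
    [0,0,-1,0,1],
    [0,0,-1,0,1],
    [0,0,-1,0,1],
    [0,0,0,0,1],
    [0,0,0,0,1]
  ]
}}

```text
time_s: 23.0
tcp_pos: [0.5705, -0.2421, 0.226]
orientation: [3.141, -0.001, -3.141]
force: [-0.6, 0.6, 0.2]
gripper_width: 0.373
gripper_force: 59.8
```

No contact force; the tube is 3 cm+ into the bore.

Call:
{"op": "apply_moves", "data": {
  "steps": [
    [0,0,-1,0,1],
    [0,0,-1,0,1],
    [0,0,-0.8,0,1],
    [0,0,-0.5,0,1],
    [0,0,0,0,1],
    [0,0,-0.1,0,1],
    [0,0,-0.1,0,1],
    [0,0,0,0,1]
  ]
}}

```text
time_s: 23.67
tcp_pos: [0.571, -0.2423, 0.192]
orientation: [-3.141, 0.0, -3.141]
force: [0.3, 0.1, -0.7]
gripper_width: 0.371
gripper_force: 59.8
```

Call:
{"op": "apply_moves", "data": {
  "steps": [
    [0,0,-0.1,0,1],
    [0,0,-0.1,0,1],
    [0,0,-0.1,0,1],
    [0,0,0,0,1]
  ]
}}

```text
time_s: 24.0
tcp_pos: [0.5711, -0.2423, 0.1891]
orientation: [-3.142, 0.001, -3.141]
force: [-0.3, 0.0, 1.9]
gripper_width: 0.371
gripper_force: 59.9
```

Call:
{"op": "apply_moves", "data": {
  "steps": [
    [0,0,-0.1,0,1],
    [0,0,0,0,1]
  ]
}}

```text
time_s: 24.17
tcp_pos: [0.5716, -0.2424, 0.189]
orientation: [-3.141, 0.002, -3.141]
force: [-1.2, 1.5, 7.9]
gripper_width: 0.371
gripper_force: 60.5
```

Call:
{"op": "apply_moves", "data": {
  "steps": [
    [0,0,0,0,1],
    [0,0,0,0,0.1],
    [0,0,0,0,0],
    [0,0,0,0,-0.15],
    [0,0,0,0,-0.25],
    [0,0,0,0,-0.25],
    [0,0,1,0,-0.25],
    [0,0,2,0,-0.25],
    [0,0,2,0,-0.25],
    [0,0,3,0,-0.25],
    [0,0,3,0,-0.25],
    [0,0,0,0,-0.25],
    [0,0,0,0,-0.25]
  ]
}}

```text
time_s: 25.25
tcp_pos: [0.5715, -0.2429, 0.3002]
orientation: [-3.141, 0.004, -3.141]
force: [-1.4, -0.4, -0.9]
gripper_width: 0.623
gripper_force: 0.0
```

```bash
python3 - <<'E'
from h import *
w=get_calibration('wrist');im=get_image('wrist')
print(dot(im,'r',w,.2,(.5726,-.244)))
E
```

```text
(array([259.1, 192.6]), np.int32(579), array([ 0.5682, -0.24  ,  0.2   ]))
```

Call:
{"op": "apply_moves", "data": {
  "steps": [
    [-0.4,2,0,0,-0.25],
    [-1,3.5,0,0,-0.25],
    [-1.2,3.9,0,0,-0.25],
    [-1.2,3.9,0,0,-0.25],
    [-1.2,3.9,0,0,-0.25],
    [-1.2,3.9,0,0,-0.25],
    [-1.2,3.9,0,0,-0.25],
    [-1.2,3.9,0,0,-0.25],
    [-1.2,3.9,0,0,-0.25],
    [-1.2,3.9,0,0,-0.25],
    [-1.2,3.9,0,0,-0.25],
    [-1.2,3.9,0,0,-0.25],
    [-1.2,3.9,0,0,-0.25],
    [-1.2,3.9,0,0,-0.25],
    [-1.2,3.9,-1,0,-0.25],
    [-1.2,3.5,-1.5,0,-0.25],
    [-0.2,1.9,-2.5,0,-0.25],
    [0,0,-2.4,0,-0.25],
    [0,0,-2,0,-0.25],
    [0,0,0,0,-0.25]
  ]
}}

```text
time_s: 26.97
tcp_pos: [0.3846, 0.3716, 0.1987]
orientation: [-3.134, -0.005, -3.14]
force: [0.1, -0.4, -0.8]
gripper_width: 0.618
gripper_force: 0.0
```

Call:
{"op": "apply_moves", "data": {
  "steps": [
    [0,0,0,0,-0.25],
    [0,0,0,0,-0.25]
  ]
}}

```text
time_s: 27.13
tcp_pos: [0.3873, 0.3734, 0.2047]
orientation: [3.141, 0.0, 3.141]
force: [-0.0, -0.1, 0.5]
gripper_width: 0.626
gripper_force: 0.0
```

```bash
python3 - <<'E'
from h import *
s=get_state();p=s['tcp_pos'];print(p.round(4))
w=get_calibration('wrist');im=get_image('wrist')
print(dot(im,'r',w,.123,(.388,.3735)))
E
```

```text
[0.3873 0.3734 0.2047]
(array([255.7, 204.3]), np.int32(646), array([0.3876, 0.3734, 0.123 ]))
```

Call:
{"op": "apply_moves", "data": {
  "steps": [
    [0,0,-2,0,-0.25],
    [0,0,-2,0,-0.25],
    [0,0,-2,0,-0.25],
    [0,0,-2,0,-0.25],
    [0,0,-1.3,0,-0.25],
    [0,0,0,0,-0.25],
    [0,0,0,0,-0.25],
    [0,0,0,0,1],
    [0,0,0,0,1],
    [0,0,0,0,1],
    [0,0,0,0,1],
    [0,0,0,0,1],
    [0,0,0,0,1]
  ]
}}

```text
time_s: 28.27
tcp_pos: [0.3879, 0.3743, 0.1129]
orientation: [3.139, 0.002, -3.141]
force: [-0.0, -0.4, 6.9]
gripper_width: 0.367
gripper_force: 59.2
```

Call:
{"op": "apply_moves", "data": {
  "steps": [
    [0,0,1,0,1],
    [0,0,1.5,0,1],
    [0,0,2,0,1],
    [0,0,2,0,1],
    [0,0,2,0,1],
    [0,0,2.5,0,1],
    [0,0,2.5,0,1],
    [0,0,2.5,0,1],
    [0,0,2.5,0,1],
    [0,0,2.2,0,1],
    [0,0,0,0,1],
    [0,0,0,0,1]
  ]
}}

```text
time_s: 29.27
tcp_pos: [0.3874, 0.3737, 0.3203]
orientation: [3.138, 0.002, -3.142]
force: [0.0, -0.8, -1.5]
gripper_width: 0.37
gripper_force: 59.8
```

Call:
{"op": "apply_moves", "data": {
  "steps": [
    [1,-1,1,0,1],
    [1.5,-3,1,0,1],
    [1.5,-3.5,0.5,0,1],
    [1.5,-3.8,0,0,1],
    [1,-4,0,0,1],
    [0,-4,0,0,1],
    [0,-4,0,0,1],
    [0,-4,0,0,1],
    [0,-4,0,0,1],
    [0,-4,0,0,1],
    [0,-4,0,0,1],
    [0,-4,0,0,1],
    [0,-4,0,0,1],
    [0,-4,0,0,1],
    [0,-4,0,0,1],
    [0,-4,0,0,1],
    [0,-4,0,0,1],
    [0,-3,0,0,1],
    [-0.3,-2,0,0,1],
    [-0.3,-0.5,0,0,1]
  ]
}}

```text
time_s: 30.93
tcp_pos: [0.4444, -0.3177, 0.3422]
orientation: [-3.139, -0.003, 3.137]
force: [0.5, -0.1, 0.0]
gripper_width: 0.376
gripper_force: 59.8
```

Call:
{"op": "apply_moves", "data": {
  "steps": [
    [0,0,0,0,1],
    [0,0,-1.5,0,1],
    [0,0,-1.5,0,1],
    [0,0,-1.5,0,1],
    [0,0,-1.5,0,1],
    [0,0,-0.3,0,1],
    [0,0,0,0,1],
    [0,0,0,0,1]
  ]
}}

```text
time_s: 31.6
tcp_pos: [0.4463, -0.3137, 0.2805]
orientation: [3.141, 0.001, -3.14]
force: [-0.7, -0.2, 0.3]
gripper_width: 0.366
gripper_force: 59.8
```

```bash
python3 -c "
from h import *
chk('r',(.4468,-.3140),'w8.png')"
```

```text
[ 0.4463 -0.3137  0.2805] dot (array([256. , 268.7]), np.int32(1646), array([ 0.4447, -0.3138,  0.2925]))
bucket [255.25360074 187.95252898] foot [255.56272829 193.53866913]
in crop [381.76080223 203.85758694] [382.68818488 220.61600739]
```

View pics/w8.png

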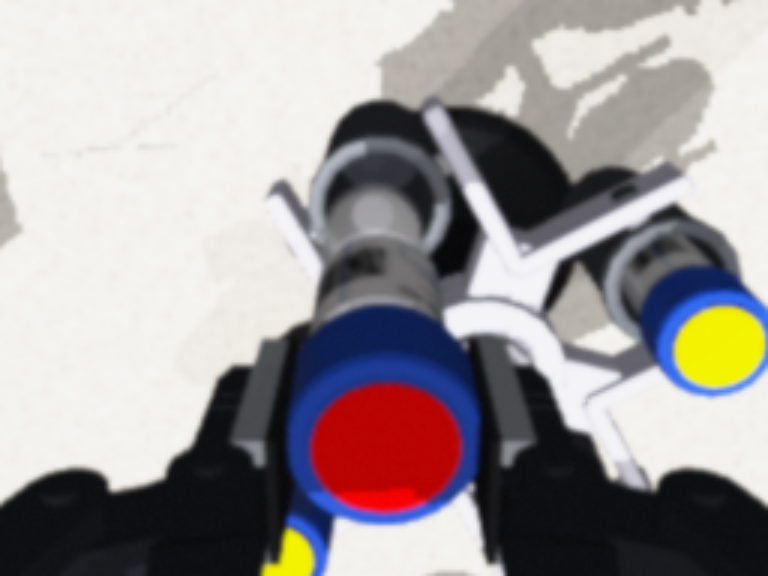

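Call:
{"op": "apply_moves", "data": {
  "steps": [
    [0.28,0.18,0,0,1],
    [0,0,-0.5,0,1],
    [0,0,-1,0,1],
    [0,0,-1,0,1],
    [0,0,-1,0,1],
    [0,0,-1,0,1],
    [0,0,-1,0,1],
    [0,0,0,0,1],
    [0,0,0,0,1]
  ]
}}

```text
time_s: 32.4
tcp_pos: [0.4483, -0.3128, 0.2243]
orientation: [3.142, -0.001, 3.141]
force: [0.3, 0.3, -0.6]
gripper_width: 0.373
gripper_force: 59.8
```

Call:
{"op": "apply_moves", "data": {
  "steps": [
    [0.05,0.05,-1,0,1],
    [0,0,-1,0,1],
    [0,0,-0.8,0,1],
    [0,0,-0.4,0,1],
    [0,0,0,0,1],
    [0,0,-0.1,0,1],
    [0,0,0,0,1]
  ]
}}

```text
time_s: 32.98
tcp_pos: [0.4493, -0.3124, 0.192]
orientation: [-3.141, 0.0, -3.141]
force: [-0.5, 0.2, -0.4]
gripper_width: 0.372
gripper_force: 59.8
```

Call:
{"op": "apply_moves", "data": {
  "steps": [
    [0,0,-0.1,0,1],
    [0,0,0,0,1]
  ]
}}

```text
time_s: 33.15
tcp_pos: [0.4494, -0.3123, 0.191]
orientation: [-3.141, 0.0, -3.141]
force: [-0.4, -0.5, -0.5]
gripper_width: 0.37
gripper_force: 59.8
```

Call:
{"op": "apply_moves", "data": {
  "steps": [
    [0,0,-0.1,0,1],
    [0,0,0,0,1]
  ]
}}

```text
time_s: 33.32
tcp_pos: [0.4493, -0.3122, 0.1899]
orientation: [-3.142, 0.0, -3.141]
force: [-1.1, -0.1, 0.2]
gripper_width: 0.37
gripper_force: 59.8
```

Call:
{"op": "apply_moves", "data": {
  "steps": [
    [0,0,-0.1,0,1],
    [0,0,-0.05,0,1],
    [0,0,0,0,1]
  ]
}}

```text
time_s: 33.57
tcp_pos: [0.4501, -0.3127, 0.1896]
orientation: [-3.141, 0.002, -3.141]
force: [-0.6, 1.6, 11.8]
gripper_width: 0.37
gripper_force: 61.0
```

Floor contact. Release, rise well clear, and look.

Call:
{"op": "apply_moves", "data": {
  "steps": [
    [0,0,0.05,0,1],
    [0,0,0,0,0.1],
    [0,0,0,0,0],
    [0,0,0,0,-0.15],
    [0,0,0,0,-0.25],
    [0,0,0,0,-0.25],
    [0,0,1,0,-0.25],
    [0,0,2,0,-0.25],
    [0,0,2,0,-0.25],
    [0,0,3,0,-0.25],
    [0,0,3,0,-0.25],
    [0,2,2,0,-0.25],
    [0.5,4,0,0,-0.25],
    [0.5,4,0,0,-0.25],
    [0.5,4,0,0,-0.25],
    [0.5,4,0,0,-0.25],
    [0,4,0,0,-0.25],
    [0,4,0,0,-0.25],
    [0,2,0,0,-0.25],
    [0,0,0,0,-0.25]
  ]
}}

```text
time_s: 35.23
tcp_pos: [0.4675, -0.0383, 0.32]
orientation: [3.141, -0.0, -3.135]
force: [-0.1, 0.2, 0.4]
gripper_width: 0.624
gripper_force: 0.0
```

```bash
python3 - <<'E'
from h import *
a=get_image('top');b=get_image('side')
save(np.hstack([cv2.resize(a[140:270,100:420],(800,325))]),'t9.png')
save(np.vstack([cv2.resize(a[140:265,100:420],(768,300)),cv2.resize(b[90:340,200:330],(156,300)) if 0 else np.hstack([cv2.resize(b[90:190,200:300],(300,300)),cv2.resize(b[230:340,235:325],(245,300)),np.zeros((300,223,3),np.uint8)])]),'f.png')
for n,im in(('top',a),('side',b)):
    c=get_calibration(n)
    for col,B in(('y',(.4747,-.218)),('y',(.5447,-.344)),('r',(.5700,-.242)),('r',(.4468,-.314))):print(n,col,dot(im,col,c,.2,B))
E
```

```text
top y (array([162.3, 225.7]), np.int32(3483), array([0.4111, 0.2498, 0.2   ]))
top y (array([456.1,   4.5]), np.int32(56), array([ 0.9914, -0.5283,  0.2   ]))
top r (array([357. , 159.6]), np.int32(59), array([ 0.5692, -0.2394,  0.2   ]))
top r (array([389.2, 205.3]), np.int32(61), array([ 0.4512, -0.312 ,  0.2   ]))
side y (array([279.7, 295.9]), np.int32(4325), array([0.4494, 0.43  , 0.2   ]))
side y (array([279.7, 295.9]), np.int32(4325), array([0.4494, 0.43  , 0.2   ]))
side r (array([235., 123.]), np.int32(27), array([ 0.5679, -0.2386,  0.2   ]))
side r (array([235., 123.]), np.int32(27), array([ 0.5679, -0.2386,  0.2   ]))
```

View pics/f.png

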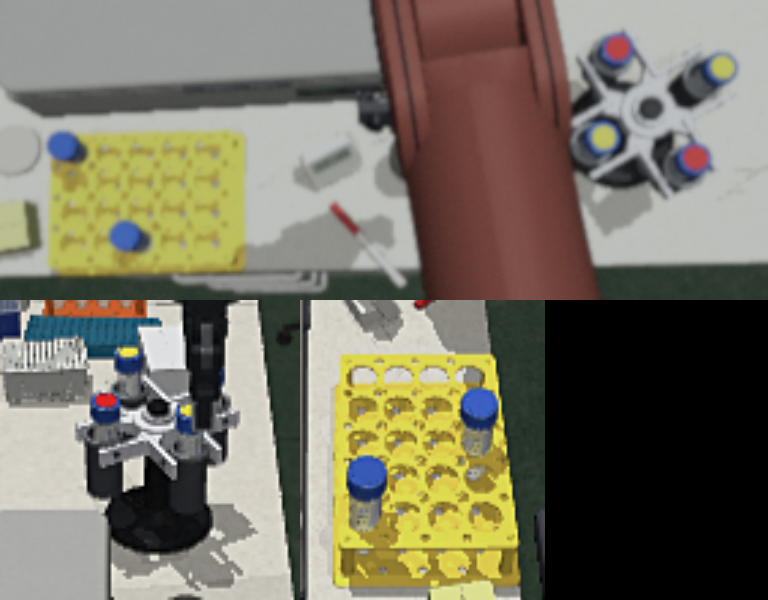

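The picture shows red opposite red and yellow opposite yellow, all four tubes seated. Both plain tubes are still in the rack and the arm is clear.

```bash
python3 -c "
from cell import *
print(close_job())"
```

```text
the job is handed in; nothing more can be done
None
```

The rotor is loaded and the job handed in: the two yellow-dot and two red-dot tubes each sit fully down in a bucket, opposite their own colour, and both plain tubes are still in the rack (about 35 s of the 131 s used; no verdict was returned).

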